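Seat the turquoise wire-forming template on its jig pin

TASK

On the jeweller's wire-forming jig, take the turquoise template by its wooden grip and slide it along the deck, not picking it up, until its big hole is over the brass pin in the channel; then let go so that it drops down around the pin and lies flat on the channel floor. Leave the coral template where it is.

Things in the scene. Friction and masses are not known exactly. Their poses are not given: they have to be found in the camera images.
- turquoise_handle (a point): Centre, half-way up, of the wooden grip of the turquoise template (loose flat plate 110 x 80 x 6 mm, long along its x, 160 g). The upright grip block is 40 mm along x, 14 mm wide along y (pinch across this), 48 mm high; this point is 24 mm above the plate's upper face, 30 mm above its underside, 25 mm to -x of the plate's middle. Axes: the plate's, z up.
- turquoise_hole (a point): Centre of the template's only hole, 38 mm in diameter, right through, at the level of the plate's underside; 53 mm from the grip along the plate's +x. Thin steel pegs 8 mm high stand round it. The template starts flat on one of the jig's two decks, left or right, up to 15 degrees out of square. Axes: the plate's, z up.
- pin (a point): Top of the fixed 16 mm brass pin, in a fixed metal jig 140 (x) x 362 mm (y): 30 mm high decks, 125 mm wide, at its +y and -y ends, between them an open channel 112 mm wide, floor 12 mm below the decks. Pin: mid-channel, 28 mm to +x of the jig's middle, top 1 mm below the decks. Axes: the jig's, z up. With its x along the jig's within 10 degrees the template fits.
- coral_handle (a point): Centre of the wooden grip of the coral (orange-red) template, a plate of the same size, hole and grip, lying on the jig's other deck. To be left where it is. Axes: its plate's, z up.
There are look-alikes about, which are no part of the job. What is shaped like the part that bears turquoise_handle but blue or green is not meant.

How it is judged (in metres and radians):
At the end, for the whole second after the job is handed in: The turquoise template lies flat (within 4 degrees) on the channel floor (its underside at least 7.5 mm below the pin's top, 11 mm when fully down), the pin standing inside its hole (centres within 14 mm), and the coral template is within 20 mm of where it started (z of turquoise_hole in the frame of pin below -0.0075 m and horizontal distance between turquoise_hole and pin below 0.014 m and angle between turquoise_handle's own z axis and vertical below 0.07 rad and distance of coral_handle from where it was at the start of the episode below 0.02 m); the robot touches nothing.
It fails at once if the turquoise template is picked up: its hole's underside rises more than 15 mm above the deck (z of turquoise_hole in the frame of pin above 0.016 m).
It fails at once if the coral template is moved more than 20 mm (distance of coral_handle from where it was at the start of the episode above 0.02 m).
It also fails if it takes over 29 s, if anything falls off the work surface, if the arm or the gripper's body presses on something with over 40 N, if the wrist force passes 120 N, or if a joint passes its speed limit or range.

ROBOT

A 6-joint arm with a two-finger parallel gripper is mounted at the origin on the work surface. World frame = base frame: x ahead of the robot, y to its left, z up, the work surface at z = 0. Lengths are in mm, angles in degrees, forces in N, time in s.
With the tool pointing down it reaches from about 300 to 850 mm from the base axis. Payload 4.2 kg.
Tool frame: the origin (TCP) lies at the very end of the fingers, on their centre line; the grasp point (between the pads) lies 19 mm behind it; z points along the fingers, y is the line along which they close (so a half turn about z gives the same grasp; the last joint's range is limited). The gripper opens to 91 mm and grips with 3 to 60 N. Pads are 32 mm wide; open, the fingers measure 118 mm over their backs; the gripper's body (76 mm by 178 mm) begins 60 mm behind the grasp point.
Start: joints at [-77.464, 18.312, 89.639, -0, 72.044, -1.146], TCP at [136.011, -558.699, 213.976] pointing down, gripper open.
Joint ranges: [-177.97, 177.97], [-48.28, 115.42], [12.27, 149.76], [-77.06, 257.06], [2.81, 150.46], [-146.56, 146.56]. Speed limits (degrees/s): [147.25, 147.25, 180, 180, 180, 180].

INTERFACE

Orientations are given as [roll, pitch, yaw] about the fixed x, y, z axes, in that order (R = Rz(yaw) Ry(pitch) Rx(roll)).
In Python, from cell import sense, camera, camera_model, finish_job gives the robot as it stands.
- The arm moves only by the tool servo_tool, never from a script. Its argument "deltas" is one flat list of numbers, 4 for each row, row after row: the shift along the world's x, y, z in mm, then the turn about the world's z in units of 8 degrees (1.0 is 8 degrees). A call has exactly 10 rows; each row is the pose to reach, as a shift and turn from the pose commanded when the call began; what a row does not reach only later rows make up. A row lasts 1/8 s, in which the tool goes at most 62.5 mm and 10.7 degrees, less where a joint would pass 70% of its speed; a pose out of reach is approached as far as the arm can. A call with a gripper value outside its range is refused whole. "jaw" is the opening in per cent of the stroke, from 0 (shut) to 100 (fully open), set as the call begins (left out, the last holds). The fingers move at their own pace and stop on an object; "squeeze" is the grip in N (left out, the last holds). Time passes only in rows, so rows that repeat a pose let the fingers close, or fill a call up. It gives the time, the measured TCP pose, the force, the opening and the grip force at its end, in the units of the state.
- sense(): the state, without advancing time (a new reading comes with each control period).
- camera(name): name is "scene" or "top" or "wrist"; returns (picture, depth): 420x560x3 uint8, blue, green, red; 420x560 float32, mm along the optical axis (not along the pixel's ray), 0 where there is no reading.
- camera_model(name): a dict with "mtx" (3x3 intrinsics, pixels), "world_from_camera" (4x4, takes a point from camera to world coordinates); the wrist camera has in their place "T_tool_cam" (4x4, takes a point from camera to tool coordinates, whose origin is the TCP and whose axes are the flange's). Camera axes: x right, y up, looking along -z (the intrinsics and any distortion apply to the point x, -y, -z); pixel columns grow to the right and rows downward; lengths in mm; the calibration is good to about 2 mm. A picture is of the moment at which its call begins: read the wrist's pose just before it. camera_model takes no time and is no camera call.
- finish_job(): hands the job in; it is judged then, once.
The state is a dict: "time_s": time; "joint_positions": joint angles; "qvel": joint speeds; "tau": joint torques, N m; "eef_pos": TCP position; "eef_rot": TCP orientation; "contact_force": force on the tool from outside, world axes, zero at the start; "torque": the same for the moment, N m; "gripper_width": finger opening in mm; "finger_force": force on a finger pad.
Only numpy, scipy, OpenCV 4.12 (cv2) and the standard library are available. Lean on these libraries where they do the work, as an engineer would, in place of code of your own. Each camera call takes 0.05 s, during which the arm holds its last target. There are 200 camera calls.

## Working session

There is one attempt and no reset: what is moved stays moved. The work goes in short steps, Python scripts to look and compute and a tool call to move; the robot and the scene stay as the last step left them, time stands still between calls to the robot, and variables do not carry over. Pictures are saved under pics/ and viewed, at most 10 in all, crops included, and the job is handed in when it is done.

Besides the shell and the picture viewer there is one more tool, called after "Call:" in YAML: its name, and indented under it one key for each argument. servo_tool: Moves the arm, as the interface text tells. Its arguments: {"type":"object","properties":{"deltas":{"type":"array"},"jaw":{"type":"number"},"squeeze":{"type":"number"}},"required":["deltas"]}

```bash
mkdir -p pics; python3 - <<'E'
from cell import *
import cv2,numpy as np
for n in ("top","scene"):
    p,d=camera(n); cv2.imwrite(f"pics/{n}0.png",p); np.savez(f"{n}0.npz",p=p,d=d)
    m=camera_model(n); print(n,m)
s=sense();print(s["time_s"],s["eef_rot"],s["gripper_width"])
E
```

```text
top {'mtx': array([[526.19185278,   0.        , 286.87431458],
       [  0.        , 526.19185278, 210.2445221 ],
       [  0.        ,   0.        ,   1.        ]]), 'world_from_camera': array([[ 2.18196256e-02,  9.82190884e-01, -1.86614499e-01,
         3.31019070e+02],
       [-9.99340691e-01,  2.68450075e-02,  2.44444130e-02,
         7.15369333e+01],
       [ 2.90187472e-02,  1.85958095e-01,  9.82129064e-01,
         1.10187730e+03],
       [ 0.00000000e+00,  0.00000000e+00,  0.00000000e+00,
         1.00000000e+00]])}
scene {'mtx': array([[419.41996749,   0.        , 279.37781334],
       [  0.        , 419.41996749, 207.69440829],
       [  0.        ,   0.        ,   1.        ]]), 'world_from_camera': array([[-7.94705658e-01, -3.96750164e-01,  4.59382439e-01,
         1.00532167e+03],
       [ 6.06977012e-01, -5.13603283e-01,  6.06457398e-01,
         6.89759555e+02],
       [-4.67174281e-03,  7.60789705e-01,  6.48981664e-01,
         7.34809874e+02],
       [ 0.00000000e+00,  0.00000000e+00,  0.00000000e+00,
         1.00000000e+00]])}
0.1 [-1.79910534e+02 -9.84412232e-04  1.36799096e+01] 91.04091215888457
```

View pics/top0.png

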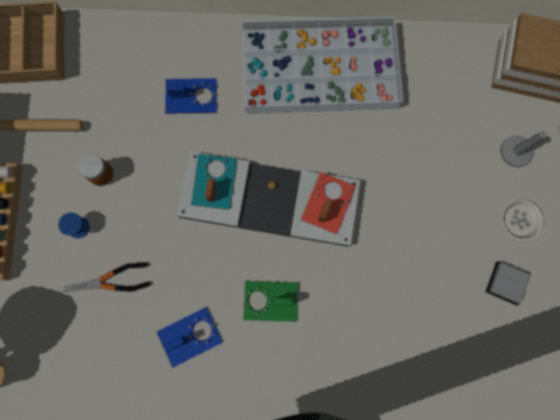

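View pics/scene0.png

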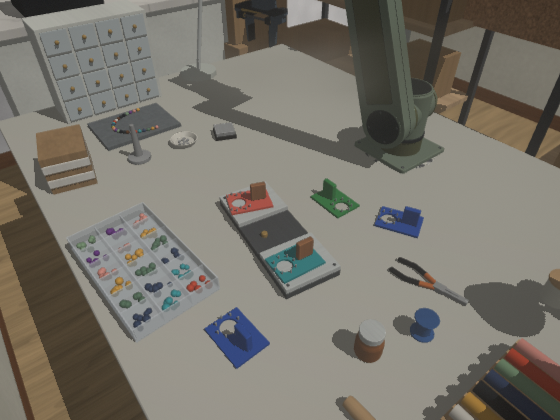

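The top view shows turquoise at (214,182) with a wooden grip, on the jig's left deck. Coral is at (330,200), the pin at (272,185). The look-alikes are blue at (190,95) and (190,335) and green at (270,300), all off the jig with self-coloured grips. The turquoise plate on the deck fits the description; I'll confirm it in a crop and measure.

```bash
cat > h.py <<'E'
from cell import *
import cv2,numpy as np
def ray(m,uv,z,T=None):
    T=m["world_from_camera"] if T is None else T
    uv=np.atleast_2d(uv).astype(float);K=m["mtx"]
    c=np.c_[(uv[:,0]-K[0,2])/K[0,0],-(uv[:,1]-K[1,2])/K[1,1],-np.ones(len(uv))]
    d=c@T[:3,:3].T;o=T[:3,3]
    return o+d*((z-o[2])/d[:,2])[:,None]
def rect(m,mask,z,T=None):
    k=cv2.findContours(mask,cv2.RETR_EXTERNAL,cv2.CHAIN_APPROX_NONE)[0]
    c=max(k,key=cv2.contourArea)[:,0]
    return cv2.minAreaRect(ray(m,c,z,T)[:,:2].astype(np.float32)),c
E
python3 - <<'E'
from h import *
f=np.load("top0.npz");p=f["p"];m=camera_model("top")
h=cv2.cvtColor(p,cv2.COLOR_BGR2HSV)
def mk(lo,hi,box):
    a=cv2.inRange(h,lo,hi);b=np.zeros_like(a);x0,y0,x1,y1=box;b[y0:y1,x0:x1]=255;return a&b
print("px hsv",h[160,200],h[190,211],h[169,217],h[185,272],h[212,255],h[205,188])
T=mk((82,120,40),(98,255,255),(180,145,250,220))
print("turq",rect(m,T,36)[0])
W=mk((3,90,20),(18,255,160),(195,170,225,210))
r,c=rect(m,W,84);print("grip",r,cv2.boundingRect(c))
P=mk((8,90,60),(30,255,255),(262,175,282,195))
r,c=rect(m,P,29);print("pin",r,cv2.boundingRect(c))
D=mk((0,0,0),(180,255,75),(238,155,308,243));r,c=rect(m,D,18);print("channel",r)
# hole: inside T bounding, non turquoise blob
x,y,w,hh=cv2.boundingRect(T)
inv=cv2.bitwise_not(T); n,l,s,ce=cv2.connectedComponentsWithStats(inv)
for i in range(1,n):
    if s[i][4]>60: print(s[i],ce[i],ray(m,ce[i],33).round(1))
# jig outer
J=mk((0,0,110),(180,70,255),(170,140,370,255));r,c=rect(m,J|D|T,30);print("jig?",r)
cv2.imwrite("pics/crop.png",cv2.resize(p[140:255,165:375],None,fx=3.8,fy=3.8,interpolation=2))
E
```

```text
px hsv [ 91 201 100] [ 13 144  76] [ 75   8 135] [ 20 153 107] [105  10  49] [ 80   6 135]
turq ((591.562744140625, 198.75685119628906), (78.34471893310547, 108.46057891845703), 84.80621337890625)
grip ((563.0682983398438, 199.0218505859375), (40.53749084472656, 15.742423057556152), 1.6029342412948608) (206, 179, 9, 21)
pin ((588.1801147460938, 79.03053283691406), (15.085347175598145, 16.26728630065918), 64.46307373046875) (268, 181, 8, 9)
channel ((562.4945678710938, 82.79326629638672), (110.18238067626953, 144.8888702392578), 81.67151641845703)
[     0      0    560    420 233296] [280.0388305  209.73059975] [[534.8  59.1  33. ]]
[204 160  24  42 539] [213.0445269  177.96660482] [[598.4 200.3  33. ]]
jig? ((563.6358032226562, 80.06462097167969), (244.16075134277344, 422.81683349609375), 1.801464319229126)
```

View pics/crop.png

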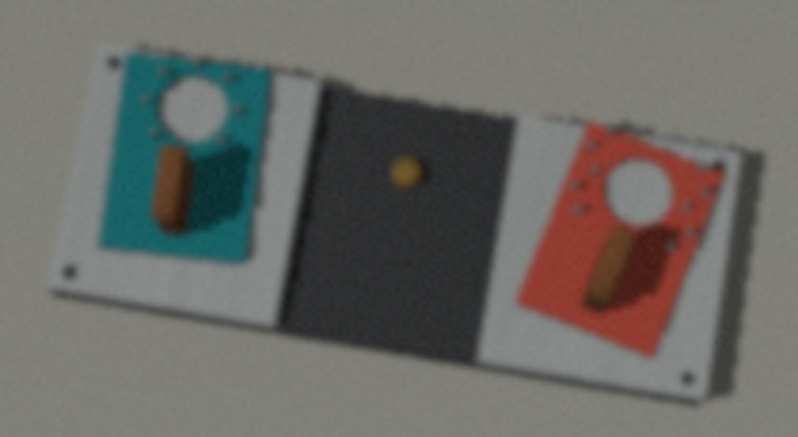

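The crop confirms the turquoise plate at (185,155) with a brown wooden grip at (172,190) on the left deck, and the pin at (405,172). The yaws are about -5.2° for the plate and -8.3° for the jig. The grip is near (567,201) and the hole near (620,196). I'm moving above it.

Call:
servo_tool:
  deltas: [30,52,0,-0.24,60,104,0,-0.47,90,156,0,-0.71,120,208,0,-0.94,150,260,0,-1.18,180,312,0,-1.42,210,364,0,-1.65,240,416,0,-1.89,270,468,0,-2.12,300,520,0,-2.36]
  jaw: 100
  squeeze: 25

```text
time_s: 1.35
eef_pos: [436.5, -36.8, 213.9]
eef_rot: [180.0, -0.0, -5.2]
contact_force: [0.5, -1.2, 0.1]
gripper_width: 91.5
finger_force: 0.0
```

Call:
servo_tool:
  deltas: [28,50,0,0,56,100,0,0,84,150,0,0,112,200,0,0,130,239,-20,0,130,239,-45,0,130,239,-45,0,130,239,-45,0,130,239,-45,0,130,239,-45,0]

```text
time_s: 2.6
eef_pos: [566.4, 200.0, 170.1]
eef_rot: [-180.0, -0.1, -5.2]
contact_force: [-0.5, 0.2, -0.0]
gripper_width: 91.3
finger_force: 0.0
```

```bash
python3 - <<'E'
from h import *
from scipy.spatial.transform import Rotation as R
s=sense();p,d=camera("wrist");m=camera_model("wrist")
print(s["time_s"],s["eef_pos"],s["eef_rot"],s["joint_positions"],s["contact_force"])
T=np.eye(4);T[:3,:3]=R.from_euler("xyz",s["eef_rot"],degrees=True).as_matrix();T[:3,3]=s["eef_pos"]
T=T@m["T_tool_cam"];np.savez("w1.npz",p=p,d=d,T=T)
h=cv2.cvtColor(p,cv2.COLOR_BGR2HSV)
a=cv2.inRange(h,(82,110,30),(98,255,255));r,c=rect(m,a,36,T);print("turq",r,cv2.boundingRect(c))
w=cv2.inRange(h,(3,90,20),(18,255,200));r,c=rect(m,w,84,T);print("grip",r,cv2.boundingRect(c))
cv2.imwrite("pics/w1.png",p)
E
```

```text
2.6 [566.36548887 200.03231887 170.06849934] [-1.79962651e+02 -9.81681317e-02 -5.23225813e+00] [ 1.83582869e+01  2.22464522e+01  9.01709089e+01 -5.47628875e-03
  6.74777278e+01  1.13592606e+02] [-0.50710369  0.17477804 -0.03611124]
turq ((594.14111328125, 198.73675537109375), (79.68016815185547, 109.57979583740234), 85.01448059082031) (229, 108, 92, 122)
grip ((613.641845703125, 383.9179992675781), (42.233421325683594, 46.63845443725586), 82.34446716308594) (0, 147, 59, 60)
```

View pics/w1.png

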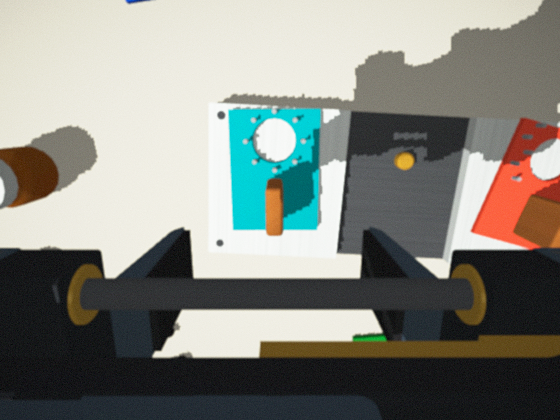

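Wrist view: turquoise plate at (275,170), hole at (275,140), grip at (274,207), pin at (404,160). The grip sits between the open fingers. Next I'll measure hole and pin in this one view, while descending.

```bash
python3 - <<'E'
from h import *
f=np.load("w1.npz");p=f["p"];T=f["T"];m=camera_model("wrist")
h=cv2.cvtColor(p,cv2.COLOR_BGR2HSV)
def blob(lo,hi,box,z):
    a=cv2.inRange(h,lo,hi);b=np.zeros_like(a);x0,y0,x1,y1=box;b[y0:y1,x0:x1]=255;a&=b
    r,c=rect(m,a,z,T);q,rad=cv2.minEnclosingCircle(ray(m,c,z,T)[:,:2].astype(np.float32));return r,q,rad
print("pin",blob((10,120,90),(30,255,255),(390,147,420,174),29))
print("hole",blob((0,0,100),(180,70,255),(250,115,302,165),36))
print("grip",blob((3,90,90),(18,255,255),(260,170,290,240),84))
print("chan",blob((0,0,0),(180,255,95),(335,105,470,265),18))
E
```

```text
pin (((592.6727905273438, 80.03270721435547), (17.643470764160156, 16.014781951904297), 42.70725631713867), (592.7752685546875, 79.88480377197266), 9.393729209899902)
hole (((621.97705078125, 196.50848388671875), (36.913597106933594, 36.56421661376953), 58.480812072753906), (621.9971313476562, 196.43161010742188), 18.87990951538086)
grip (((573.0336303710938, 200.83367919921875), (12.6062593460083, 45.29887771606445), 84.28773498535156), (573.0450439453125, 200.94775390625), 22.846223831176758)
chan (((558.5076293945312, 81.17452239990234), (109.6422348022461, 150.28292846679688), 81.75096893310547), (565.0398559570312, 80.29019927978516), 86.7452621459961)
```

Call:
servo_tool:
  deltas: [1,1,-25,0,1,1,-50,0,1,1,-75,0,1,1,-100,0,1,1,-115,0,1,1,-122,0,1,1,-123,0,1,1,-123,0,1,1,-123,0,1,1,-123,0]

```text
time_s: 3.9
eef_pos: [567.2, 201.4, 46.4]
eef_rot: [-180.0, -0.0, -5.2]
contact_force: [0.5, 0.2, -0.1]
gripper_width: 91.0
finger_force: 0.0
```

Call:
servo_tool:
  deltas: [0,0,0,0,0,0,0,0,0,0,0,0,0,0,0,0,0,0,0,0,0,0,0,0,0,0,0,0,0,0,0,0,0,0,0,0,0,0,0,0]
  jaw: 0
  squeeze: 25

```text
time_s: 5.15
eef_pos: [567.0, 201.4, 46.0]
eef_rot: [180.0, 0.0, -5.2]
contact_force: [0.2, 1.1, -1.2]
gripper_width: 14.0
finger_force: 25.0
```

Call:
servo_tool:
  deltas: [-1,-5,0,-0.04,-3,-12,0,-0.08,-5,-19,0,-0.14,-7,-26,0,-0.2,-9,-34,0,-0.26,-11,-42,0,-0.32,-13,-49,0,-0.36,-14,-55,0,-0.39,-15,-58,0,-0.39,-15,-58,0,-0.39]
  squeeze: 40

```text
time_s: 6.4
eef_pos: [551.9, 142.9, 46.0]
eef_rot: [180.0, 0.0, -8.3]
contact_force: [-1.1, -0.9, -0.1]
gripper_width: 13.8
finger_force: 40.0
```

Call:
servo_tool:
  deltas: [-1,-5,0,0,-3,-12,0,0,-5,-19,0,0,-7,-26,0,0,-9,-34,0,0,-11,-42,0,0,-13,-49,0,0,-14,-55,0,0,-14,-55,0,0,-14,-55,0,0]

```text
time_s: 7.65
eef_pos: [538.1, 88.4, 46.0]
eef_rot: [-180.0, -0.0, -8.3]
contact_force: [-0.9, 0.9, -0.6]
gripper_width: 14.0
finger_force: 40.0
```

```bash
cat > look.py <<'E'
from h import *
import sys
from scipy.spatial.transform import Rotation as R
n,zp=sys.argv[1],float(sys.argv[2])
s=sense();p,d=camera("wrist");m=camera_model("wrist");t,_=camera("top")
print(s["time_s"],s["eef_pos"],s["eef_rot"],s["contact_force"])
T=np.eye(4);T[:3,:3]=R.from_euler("xyz",s["eef_rot"],degrees=True).as_matrix();T[:3,3]=s["eef_pos"];T=T@m["T_tool_cam"]
h=cv2.cvtColor(p,cv2.COLOR_BGR2HSV)
r,c=rect(m,cv2.inRange(h,(82,110,30),(98,255,255)),zp,T);print("turq",r)
b=cv2.boundingRect(c);print(b)
cr=cv2.resize(t[130:265,165:375],(560,360))
cv2.imwrite(f"pics/{n}.png",cv2.resize(np.vstack([p[:270],cr]),(533,600)))
E
python3 look.py s1 36
```

```text
7.65 [538.10586311  88.35996987  45.95868987] [-1.79998603e+02 -2.42935918e-03 -8.32273254e+00] [-0.91931847  0.94434065 -0.58509664]
turq ((579.5740356445312, 81.80548095703125), (81.00585174560547, 80.89521789550781), 81.66795349121094)
(197, 101, 160, 150)
```

View pics/s1.png

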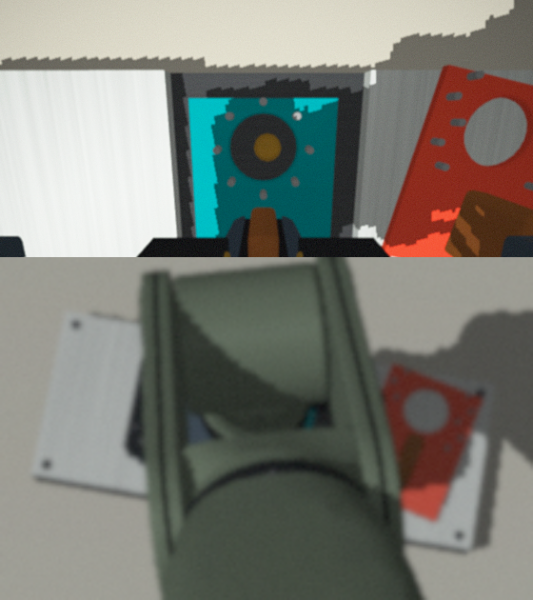

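Wrist view: the pin (267,147) is inside the hole (centre 263,147), and the plate is between the channel walls. I'll nudge it 2 mm to -y and release.

Call:
servo_tool:
  deltas: [0,-2,0,0,0,-2,0,0,0,-2,0,0,0,-2,0,0,0,-2,0,0,0,-2,0,0,0,-2,0,0,0,-2,0,0,0,-2,0,0,0,-2,0,0]

```text
time_s: 9.0
eef_pos: [538.0, 86.3, 46.0]
eef_rot: [180.0, 0.0, -8.3]
contact_force: [0.4, 0.0, -1.1]
gripper_width: 14.1
finger_force: 40.0
```

Call:
servo_tool:
  deltas: [0,0,0,0,0,0,0,0,0,0,0,0,0,0,0,0,0,0,0,0,0,0,0,0,0,0,0,0,0,0,0,0,0,0,0,0,0,0,0,0]
  jaw: 80

```text
time_s: 10.25
eef_pos: [538.0, 86.3, 46.0]
eef_rot: [180.0, 0.0, -8.3]
contact_force: [0.3, -0.2, 0.5]
gripper_width: 72.8
finger_force: 0.0
```

Call:
servo_tool:
  deltas: [0,0,10,0,0,0,30,0,0,0,55,0,0,0,80,0,0,0,105,0,0,0,120,0,0,0,124,0,0,0,124,0,0,0,124,0,0,0,124,0]

```text
time_s: 11.5
eef_pos: [537.6, 86.3, 169.2]
eef_rot: [180.0, 0.1, -8.3]
contact_force: [0.1, -0.2, -0.4]
gripper_width: 72.9
finger_force: 0.0
```

```bash
python3 look.py s2 24
```

```text
11.5 [537.61190309  86.26716503 169.18220331] [ 1.79970199e+02  8.93490831e-02 -8.31586715e+00] [ 0.11068074 -0.16098408 -0.42046182]
turq ((564.5671997070312, 81.53924560546875), (81.78069305419922, 111.9965591430664), 81.13933563232422)
(232, 107, 92, 121)
```

View pics/s2.png

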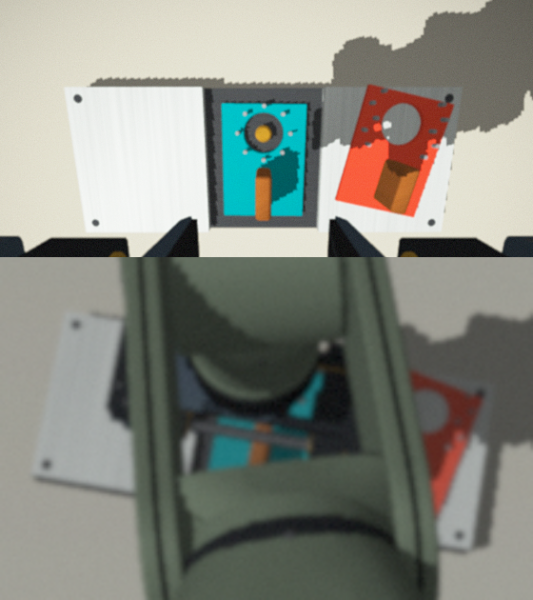

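Wrist view: the turquoise plate lies between the channel walls with the pin (263,133) central in its hole, and coral is in place. I'll check level and depth with the depth image.

```bash
python3 - <<'E'
from h import *
from scipy.spatial.transform import Rotation as R
s=sense();p,d=camera("wrist");m=camera_model("wrist");K=m["mtx"]
T=np.eye(4);T[:3,:3]=R.from_euler("xyz",s["eef_rot"],degrees=True).as_matrix();T[:3,3]=s["eef_pos"];T=T@m["T_tool_cam"]
h=cv2.cvtColor(p,cv2.COLOR_BGR2HSV)
def pts(a):
    v,u=np.nonzero(a&(d>0));z=d[v,u];c=np.c_[(u-K[0,2])/K[0,0]*z,-(v-K[1,2])/K[1,1]*z,-z];return c@T[:3,:3].T+T[:3,3]
def plane(a):
    q=pts(a)
    for _ in range(4):
        A=np.c_[q[:,:2]-q[:,:2].mean(0),np.ones(len(q))];k=np.linalg.lstsq(A,q[:,2],rcond=None)[0];r=abs(A@k-q[:,2]);q=q[r<max(1,2*np.median(r))]
    print(len(q),"z",k[2].round(2),"slopes deg",np.degrees(k[:2]).round(2))
t=cv2.erode(cv2.inRange(h,(82,110,30),(98,255,255)),np.ones((3,3)))>0
w=np.zeros_like(t);w[100:230,85:205]=True;plane(t);print("deck");plane(w)
y=cv2.inRange(h,(10,120,90),(30,255,255))>0;b=np.zeros_like(y);b[125:152,262:292]=True
print("pin",np.median(pts(y&b),0))
E
```

```text
5988 z 23.95 slopes deg [-0.06  0.05]
deck
11924 z 30.11 slopes deg [ 0.01 -0.22]
pin [591.56927475  77.97917451  28.48519587]
```

The plate is level, with its upper face at 24 mm, so its underside is on the channel floor.

```bash
python3 -c "
from cell import *
print(finish_job())"
```

```text
the job is handed in; nothing more can be done
None
```

The job is handed in: the turquoise template lies flat on the channel floor with the pin central in its hole, the gripper is clear, and the coral template looks undisturbed; no verdict was returned.

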